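# Pack flanged hubs head to tail

### The job

Pack the three loose flanged hubs into the tray in one straight row with the one already standing at the end wall, alternately hub up and hub down, each keeping the way up it has now, so that every flange laps over or under the next one and all stand level on the tray's floor. Then push the sliding stop up against the row until the parts touch one another, the end wall and the stop with no gaps left, without knocking any of them over or disturbing the other things.

Things in the scene. Friction and masses are not known exactly. Their poses are not given: they have to be found in the camera images.
- tray: grey packing tray, fixed, 100 x 312 mm. Origin on the bench at mid-width; y along the row, x across, z up. Floor at z = 8 mm. End wall at +y: inner face at y = 140 mm, 58 mm tall. Side rails: inner faces at x = -37 and 37 mm, tops at z = 18 mm. Stop at the -y end. A tight row (up, down, up, down from the wall) has axes 53 mm apart (33 + 20) and is 225 mm long
- stop (a joint): travel (m) of the steel sliding stop, an upright plate 70 mm wide, 12 mm thick, top 61 mm above the bench, toward the end wall (tray +y). At 0 its inner face is at tray y = -125 mm; against a tight row it reads about 0.040; range 0 to 0.075. Stiff (2 N), no spring, stays where left; push it on its outer face
- stop_face (a point): middle of the stop's inner face (toward the parts), 34 mm above the bench; moves with the stop. The outer face is 12 mm farther to tray -y; a low foot (top 19 mm above the bench) sticks out 10 mm beyond that
- hub_first: turned aluminium flanged hub like a hat: round flange 66 mm across, 12 mm thick; round hub 40 mm across standing 36 mm out of it; 48 mm high in all, about 0.2 kg. It already stands in the tray at the end wall, hub up (flange on the tray's floor). Origin at the centre of its underside (the flange face), z up
- hub_up: turned aluminium flanged hub like a hat: round flange 66 mm across, 12 mm thick; round hub 40 mm across standing 36 mm out of it; 48 mm high in all, about 0.2 kg. It stands on the bench hub up, flange on the bench; it can be gripped by its hub. Origin at the centre of its underside (the flange face), z up
- hub_down_1: turned aluminium flanged hub like a hat: round flange 66 mm across, 12 mm thick; round hub 40 mm across standing 36 mm out of it; 48 mm high in all, about 0.2 kg. It stands on the bench upside down: on its hub, with the flange on top (36 to 48 mm above its foot); it can be gripped by the flange's rim. Origin at the centre of its underside (the hub's end), z up. Interchangeable with the other such part
- hub_down_2: turned aluminium flanged hub like a hat: round flange 66 mm across, 12 mm thick; round hub 40 mm across standing 36 mm out of it; 48 mm high in all, about 0.2 kg. It stands on the bench upside down: on its hub, with the flange on top (36 to 48 mm above its foot); it can be gripped by the flange's rim. Origin at the centre of its underside (the hub's end), z up. Interchangeable with the other such part
- rotation_stage: a dark motorised wheel on a post at the right of the work, fixed and 215 mm tall, in the way of low moves. As seen in world axes the wheel stands 0.09 m nearer in x and 0.12 m to -y of this origin; a thin rod at 0.1 m height runs from the wheel over this origin to 0.16 m in +x and 0.21 m in +y of it
- tape_roll: a dark roll of tape, 58 mm across, 19 mm high, a bystander; origin at the centre of its underside
- small_carton: a brown carton 59 x 121 x 36 mm, a bystander; origin at the centre of its underside
- bottle: a brown dropper bottle with a white cap, 32 mm across, 70 mm high, a bystander; origin at the centre of its underside
Things that resemble listed ones, but are neither listed nor needed, are in the scene too. What is shaped like the hub_down_2 but orange is not meant.

How it is judged (in metres and radians):
At the end, for the whole second after the job is handed in: All four hubs stand level and at rest on the tray floor, within 11 mm of its centre line, in the order up (hub_first, under 6 mm from the end wall), down, up, down; neighbours' axes under 57 mm apart (53 is touching) and the stop beyond 0.035 (0.040 is fully tight) (angle between each of hub_first, hub_up, hub_down_1, hub_down_2's own z axis and vertical below 0.08 rad and z of hub_first in the frame of tray between 0.005 and 0.0105 m and x of hub_first in the frame of tray between -0.011 and 0.011 m and linear speed of each of hub_first, hub_up, hub_down_1, hub_down_2 below 0.02 m/s and z of hub_up in the frame of tray between 0.005 and 0.0105 m and x of hub_up in the frame of tray between -0.011 and 0.011 m and z of hub_down_1 in the frame of tray between 0.005 and 0.0105 m and x of hub_down_1 in the frame of tray between -0.011 and 0.011 m and z of hub_down_2 in the frame of tray between 0.005 and 0.0105 m and x of hub_down_2 in the frame of tray between -0.011 and 0.011 m and y of hub_first in the frame of tray above 0.101 m and value of joint stop above 0.035 m and ((horizontal distance between hub_first and hub_down_1 below 0.057 m and horizontal distance between hub_down_1 and hub_up below 0.057 m and horizontal distance between hub_up and hub_down_2 below 0.057 m and y of hub_down_1 in the frame of tray between 0.035 and 0.07 m and y of hub_up in the frame of tray between -0.018 and 0.018 m and y of hub_down_2 in the frame of tray between -0.071 and -0.035 m) or (horizontal distance between hub_first and hub_down_2 below 0.057 m and horizontal distance between hub_down_2 and hub_up below 0.057 m and horizontal distance between hub_up and hub_down_1 below 0.057 m and y of hub_down_2 in the frame of tray between 0.035 and 0.07 m and y of hub_up in the frame of tray between -0.018 and 0.018 m and y of hub_down_1 in the frame of tray between -0.071 and -0.035 m))).
It fails at once if the tape roll is moved by more than 15 mm (distance of tape_roll from where it was at the start of the episode above 0.015 m).
It fails at once if the small carton is moved by more than 15 mm (distance of small_carton from where it was at the start of the episode above 0.015 m).
It fails at once if the bottle is moved by more than 15 mm (distance of bottle from where it was at the start of the episode above 0.015 m).
It fails at once if a flanged hub is knocked over (angle between any of hub_first, hub_up, hub_down_1, hub_down_2's own z axis and vertical above 0.9 rad).
It also fails if it takes over 72 s, if anything falls off the work surface, if the arm or the gripper's body presses on something with over 40 N, if the wrist force passes 120 N, or if a joint passes its speed limit or range.

### The arm

A 6-joint arm with a two-finger parallel gripper is mounted at the origin on a cart in front of the work surface, level with it; the furniture and walls round the work are solid. World frame = base frame: x ahead of the robot, y to its left, z up, the work surface at z = 0. Lengths are in mm, angles in rad, forces in N, time in s.
With the tool pointing down it reaches from about 300 to 775 mm from the base axis. Payload 14.6 kg.
Tool frame: the origin (TCP) lies midway between the tips of the shut fingers; the grasp point (between the pads) lies manip.grasp_offset behind it (manip.grasp_offset is the distance from the TCP to the grasp point, in mm); z points along the fingers, y is the direction in which the jaws open and shut (so a half turn about z gives the same grasp; the last joint's range is limited). The gripper opens to 94 mm and grips with 3 to 60 N. Pads are 16 mm wide; open, the fingers measure 119 mm over their backs; the gripper's body (75 mm by 177 mm) begins 78 mm behind the grasp point.
Start: joints at [-1.177, 0.3, 1.521, -0, 1.321, -0.067], TCP at [244.557, -492.627, 205.446] pointing down, gripper open.
Joint ranges: [-3.03, 3.03], [-0.79, 2.21], [0.23, 2.52], [-1.04, 4.18], [0, 3.07], [-2.55, 2.55]. Speed limits (rad/s): [2.22, 2.22, 2.57, 3.14, 3.14, 3.14].

### API

Orientations are given as [roll, pitch, yaw] about the fixed x, y, z axes, in that order (R = Rz(yaw) Ry(pitch) Rx(roll)).
In Python, from cell import monitor, vision, order, manip gives the robot as it stands.
- The arm moves only by the shell command python3 -m jog 'ROWS' [FORCE]. ROWS is JSON, a list of rows, each a list of 7 numbers: the shift along the tool's x, y, z in cm, then the turn, a rotation vector about the tool's x, y, z in rad, then the opening in per cent of the stroke, from 0 (shut) to 100 (fully open). In form: [[tx, ty, tz, rx, ry, rz, jaw], ...]. A call has 1 to 8 rows; each row shifts and turns the commanded pose from where the row before left it, along the tool's axes as they then stand; what a row does not reach is not made up. A row lasts 1/10 s, in which the tool goes at most 50 mm and 8.59 degrees, less where a joint would pass 70% of its speed; a pose out of reach is approached as far as the arm can. A call is refused whole if a number of a shift passes 5 or a number of a turn 0.15, either way. A call with a gripper value outside its range is refused whole. The fingers move at their own pace and stop on an object; FORCE is the grip in N (left out, the last holds). Time passes only in rows, so rows that do not move let the fingers close. It gives the time, the measured TCP pose, the force and the opening at its end, in the units of the state.
- monitor.read_state(): the state, without advancing time (a new reading comes with each control period).
- vision.camera(name): name is "scene" or "top" or "wrist"; returns a dict with "color" (384x512x3 uint8, blue, green, red), "fx", "fy", "cx", "cy" (pixels), "cam_to_world" (4x4, takes a point from camera to world coordinates); the wrist camera has in their place "tool_from_camera" (4x4, takes a point from camera to tool coordinates, whose origin is the TCP and whose axes are the flange's). Camera axes: x right, y down, z forward; pixel columns grow to the right and rows downward; lengths in mm; the calibration is good to about 2 mm. The wrist camera is an equidistant fisheye: a pixel r from the principal point sees the ray r / f radians off the axis. A picture is of the moment at which its call begins: read the wrist's pose just before it. There is no depth.
- order.sign_off(): hands the job in, once; it reports no verdict.
The state is a dict: "clock": time; "joints": joint angles; "qd": joint speeds; "effort": joint torques, N m; "eef_pos": TCP position; "eef_rot": TCP orientation; "wrist_force": force on the tool from outside, world axes, zero at the start; "moment": the same for the moment, N m; "finger_gap": finger opening in mm.
Only numpy, scipy, OpenCV 4.12 (cv2) and the standard library are available. Lean on these libraries where they do the work, as an engineer would, in place of code of your own. Each camera call takes 0.05 s, during which the arm holds its last target.

## Working session

There is one attempt and no reset: what is moved stays moved. The work goes in short steps, Python scripts to look and compute and a shell command to move; the robot and the scene stay as the last step left them, time stands still between calls to the robot, and variables do not carry over. Pictures are saved under pics/ and viewed, and the job is handed in when it is done.

```bash
ls; mkdir -p pics; python3 - <<'E'
from cell import monitor, vision, order, manip
import cv2, numpy as np
print(monitor.read_state()); print(manip.grasp_offset)
for n in ("scene","top","wrist"):
    c=vision.camera(n); cv2.imwrite(f"pics/{n}0.png",c["color"])
    print(n,{k:(np.round(v,4).tolist() if not np.isscalar(v) else v) for k,v in c.items() if k!="color"})
E
```

```text
pics
{'clock': 0.0, 'joints': array([-1.17657997e+00,  3.00462399e-01,  1.52157021e+00, -3.74438614e-05,
        1.32070921e+00, -6.65961786e-02]), 'qd': array([ 4.86441288e-04,  1.61935360e-04, -5.12125843e-04, -6.81203618e-05,
       -6.34192933e-04, -2.73780290e-04]), 'effort': array([-1.58971841e-03, -5.31820536e+01, -3.52741778e+01,  7.07572815e-02,
        2.44566542e-02, -1.04012508e-04]), 'eef_pos': array([ 244.46155888, -492.39298989,  204.89570659]), 'eef_rot': array([-3.14044362e+00, -4.02854117e-05,  4.60821795e-01]), 'wrist_force': array([-0.15165494, -0.34067448,  0.68076732]), 'moment': array([-0.0254888 , -0.04332175,  0.00616111]), 'finger_gap': 94.18113648299017}
18.8
scene {'fx': 431.74506157315125, 'fy': 431.74506157315125, 'cx': 252.78454298294326, 'cy': 195.10082352996108, 'cam_to_world': [[-0.7853, -0.3222, 0.5287, -57.1149], [-0.6189, 0.3841, -0.6852, 798.6374], [0.0177, -0.8653, -0.501, 610.0193], [0.0, 0.0, 0.0, 1.0]]}
top {'fx': 350.701337631884, 'fy': 350.701337631884, 'cx': 257.9360277055716, 'cy': 186.72746638860772, 'cam_to_world': [[-0.0024, -0.9965, 0.0837, 472.4556], [-1.0, 0.0024, -0.0001, 68.7578], [-0.0001, -0.0837, -0.9965, 955.8993], [0.0, 0.0, 0.0, 1.0]]}
wrist {'fx': 297.3186396354542, 'fy': 297.3186396354542, 'cx': 252.22552123683414, 'cy': 189.16844686844973, 'tool_from_camera': [[-0.0007, -0.9638, -0.2666, 78.3287], [1.0, -0.0007, -0.0001, -0.3218], [-0.0001, -0.2666, 0.9638, -179.1047], [0.0, 0.0, 0.0, 1.0]]}
```

View pics/top0.png

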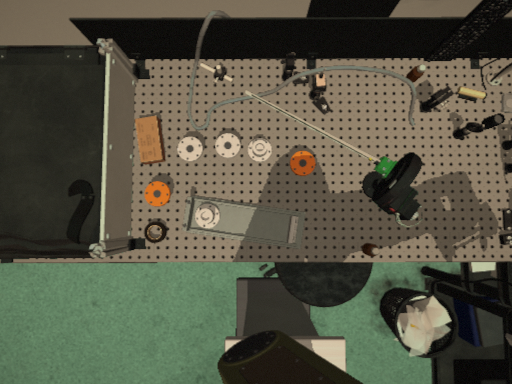

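View pics/scene0.png

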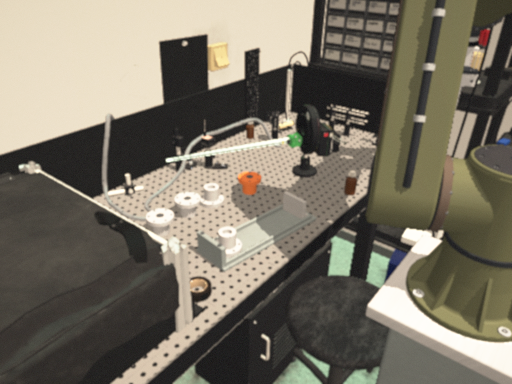

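View pics/wrist0.png

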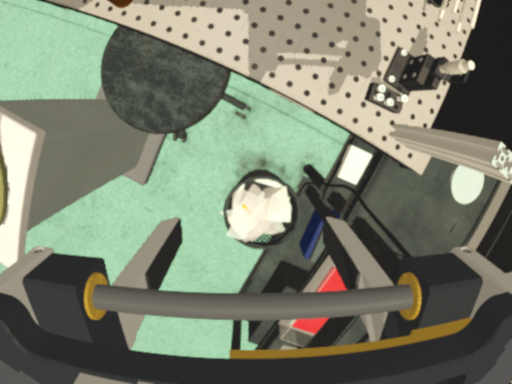

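```bash
python3 - <<'E'
import cv2
i=cv2.imread("pics/top0.png")[90:260,125:325]
cv2.imwrite("pics/topz.png",cv2.resize(i,None,fx=4,fy=3.5*4/3.5,interpolation=cv2.INTER_CUBIC)[:600])
i=cv2.imread("pics/scene0.png")[150:310,120:320]
cv2.imwrite("pics/scenez.png",cv2.resize(i,None,fx=3.7,fy=3.7,interpolation=cv2.INTER_CUBIC)[:600])
E
```

```text
(no output)
```

View pics/topz.png

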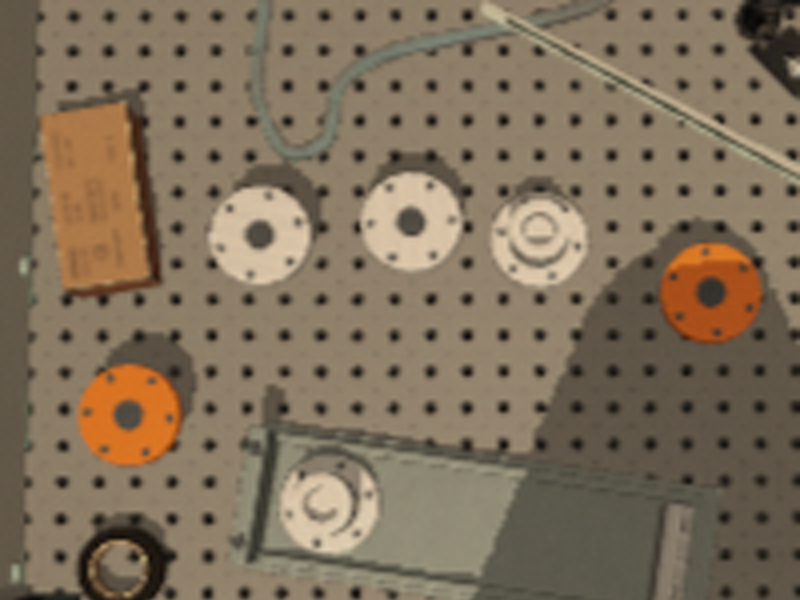

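View pics/scenez.png

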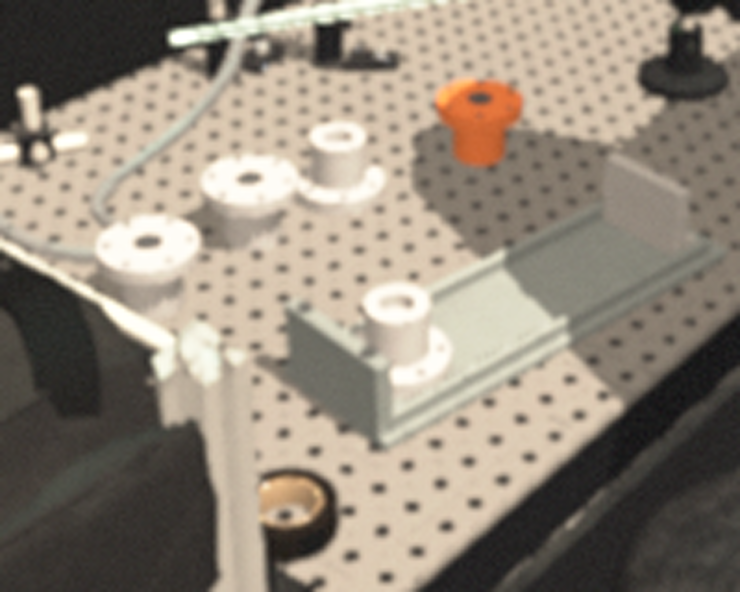

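```bash
cat > h.py <<'E'
import cv2, numpy as np
from cell import vision, monitor, manip
from scipy.spatial.transform import Rotation as R
def ray(c,uv):
    T=np.array(c["cam_to_world"]); d=T[:3,:3]@np.array([(uv[0]-c["cx"])/c["fx"],(uv[1]-c["cy"])/c["fy"],1]); return T[:3,3],d
def onplane(c,uv,z):
    o,d=ray(c,uv); return o+d*(z-o[2])/d[2]
def proj(c,p):
    T=np.array(c["cam_to_world"]); q=T[:3,:3].T@(np.array(p)-T[:3,3]); return np.array([c["cx"]+c["fx"]*q[0]/q[2],c["cy"]+c["fy"]*q[1]/q[2]])
def wristcam():
    s=monitor.read_state(); c=vision.camera("wrist")
    T=np.eye(4); T[:3,:3]=R.from_euler("xyz",s["eef_rot"]).as_matrix(); T[:3,3]=s["eef_pos"]
    c["T"]=T@np.array(c["tool_from_camera"]); return c,s
def wplane(c,uv,z):
    x,y=(uv[0]-c["cx"])/c["fx"],(uv[1]-c["cy"])/c["fy"]; r=np.hypot(x,y)
    d=np.array([0,0,1.]) if r<1e-9 else np.array([np.sin(r)*x/r,np.sin(r)*y/r,np.cos(r)])
    o=c["T"][:3,3]; d=c["T"][:3,:3]@d; return o+d*(z-o[2])/d[2]
def wproj(c,p):
    q=c["T"][:3,:3].T@(np.array(p)-c["T"][:3,3]); th=np.arctan2(np.hypot(q[0],q[1]),q[2]); n=np.hypot(q[0],q[1])
    return np.array([c["cx"]+c["fx"]*th*q[0]/n,c["cy"]+c["fy"]*th*q[1]/n])
E
python3 - <<'E'
from h import *
c=vision.camera("top"); im=c["color"]; hsv=cv2.cvtColor(im,cv2.COLOR_BGR2HSV)
w=cv2.inRange(hsv,(0,0,175),(40,70,255)); w[:120]=0; w[245:]=0; w[:,:170]=0;w[:,330:]=0
w=cv2.morphologyEx(w,cv2.MORPH_OPEN,np.ones((2,2)))
cs,_=cv2.findContours(w,cv2.RETR_EXTERNAL,cv2.CHAIN_APPROX_NONE)
for k in cs:
    if cv2.contourArea(k)<150: continue
    (x,y),r=cv2.minEnclosingCircle(k); el=cv2.fitEllipse(cv2.convexHull(k))
    M=cv2.moments(k); print("px",round(x,1),round(y,1),round(r,1),np.round(el[0],1),np.round(el[1],1),cv2.contourArea(k))
    for z in (12,20,48): print("   z",z,np.round(onplane(c,el[0],z)[:2],1),"diam",np.round(np.mean(el[1])*(950-z)/350,1))
for n,uv,z in [("stagewheel",(395,190),100),("stagebase",(380,170),0),("bottle",(370,249),70),("rodend",(248,93),100),("tape",(155,232),19),("carton",(149,139),36)]:
    print(n,np.round(onplane(c,uv,z),0))
cv2.imwrite("pics/tray.png",cv2.resize(im[190:255,175:310],None,fx=5.9,fy=5.9,interpolation=cv2.INTER_CUBIC))
cv2.imwrite("pics/mask.png",w)
E
```

```text
px 207.5 217.5 12.0 [207.2 218.7] [19.1 24.4] 283.5
   z 12 [466.  204.8] diam 58.3
   z 20 [466.  203.7] diam 57.8
   z 48 [466.2 199.6] diam 56.1
px 260.5 150.5 12.0 [260.6 151. ] [21.5 24.1] 346.0
   z 12 [649.3  61.3] diam 61.1
   z 20 [647.8  61.3] diam 60.6
   z 48 [642.5  61.6] diam 58.8
px 190.2 149.5 12.3 [190.3 149.4] [23.5 24.5] 378.5
   z 12 [654.1 252.8] diam 64.4
   z 20 [652.6 251.3] diam 63.9
   z 48 [647.2 245.8] diam 61.9
px 228.1 146.1 12.3 [228.2 146.1] [23.7 24.4] 382.0
   z 12 [663.2 149.6] diam 64.5
   z 20 [661.5 149. ] diam 64.0
   z 48 [655.9 146.6] diam 62.0
stagewheel [ 536. -267.  100.]
stagebase [ 598. -267.    0.]
bottle [ 390. -211.   70.]
rodend [780.  93. 100.]
tape [431. 342.  19.]
carton [678. 358.  36.]
```

View pics/tray.png

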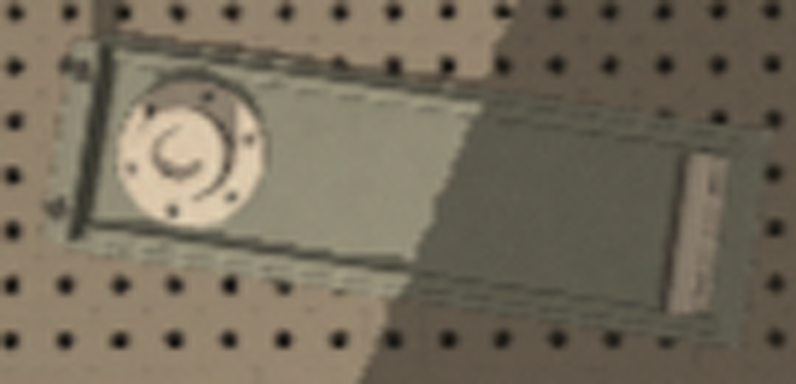

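```bash
python3 -m jog '[[0,0,-3,0,0,-0.14,100],[0,0,-3,0,0,-0.14,100],[0,0,-3,0,0,-0.14,100],[0,0,-3,0,0,-0.14,100],[0,0,-2,0,0,-0.14,100],[0,0,-1,0,0,-0.14,100],[0,0,0,0,0,-0.14,100]]' 20
python3 - <<'E'
from h import *
c=vision.camera("top")
P=lambda X,Y:(175+X/5.9-0.5,190+Y/5.9-0.5)
q=[onplane(c,P(*p),8)[:2] for p in [(78,38),(770,130),(738,345),(45,235)]]
print(np.round(q,1)); 
for i in range(4): d=q[i]-q[(i+1)%4]; print(np.linalg.norm(d),np.arctan2(d[1],d[0]))
s=monitor.read_state(); print(s["eef_pos"],s["eef_rot"])
E
```

```text
clock: 0.9
eef_pos: [244.6, -492.9, 357.0]
eef_rot: [3.14, 0.002, 1.447]
wrist_force: [0.6, 1.3, 0.4]
finger_gap: 94.0
[[527.5 258.8]
 [484.6 -58.1]
 [387.5 -42.2]
 [437.8 272.5]]
319.7440592049646 1.4363795872701421
98.41885395012109 -0.16143020289778348
318.75282919698566 -1.7291007590980598
90.7830843597215 2.9898134216497647
[ 244.58223798 -492.72941333  356.01552163] [3.14114943e+00 8.40396968e-04 1.45540967e+00]
```

```bash
python3 -m jog '[[4,2,0,0,0,0,100],[4,2,0,0,0,0,100],[4,2,0,0,0,0,100],[4,2,0,0,0,0,100],[4,1,0,0,0,0,100],[4,1,0,0,0,0,100],[4,1,0,0,0,0,100],[4,1,0,0,0,0,100]]'
python3 -m jog '[[4,0,0,0,0,0,100],[4,0,0,0,0,0,100],[4,0,0,0,0,0,100],[4,0,0,0,0,0,100],[4,0,0,0,0,0,100],[4,0,0,0,0,0,100],[3,0,0,0,0,0,100],[0,0,0,0,0,0,100]]'
python3 - <<'E'
from h import *
c,s=wristcam(); print(s["eef_pos"],s["eef_rot"],s["qd"].round(2))
cv2.imwrite("pics/w1.png",c["color"])
E
```

```text
clock: 1.75
eef_pos: [405.2, -189.2, 355.2]
eef_rot: [-3.141, -0.0, 1.438]
wrist_force: [-0.2, 0.5, 0.5]
finger_gap: 94.0
clock: 2.55
eef_pos: [439.9, 79.5, 355.0]
eef_rot: [-3.141, -0.0, 1.441]
wrist_force: [0.5, -0.6, 0.3]
finger_gap: 93.8
[439.93190964  79.46306688 354.95183062] [-3.14058855e+00 -2.28513532e-04  1.44131299e+00] [-0.07 -0.02  0.02 -0.01  0.   -0.08]
```

View pics/w1.png

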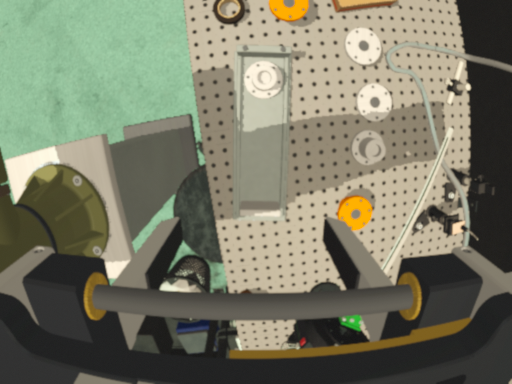

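```bash
python3 - <<'E'
from h import *
c,s=wristcam(); im=c["color"]; hsv=cv2.cvtColor(im,cv2.COLOR_BGR2HSV)
for (cx,cy,zs) in [(363,46,(48,)),(375,102,(48,)),(368,148,(12,)),(264,78,(20,))]:
    sub=np.zeros(im.shape[:2],np.uint8); cv2.circle(sub,(cx,cy),26,255,-1)
    g=cv2.bitwise_and(cv2.inRange(hsv,(0,0,150 if cy!=148 else 95),(40,40 if cy!=148 else 45,255)),sub)
    g=cv2.morphologyEx(g,cv2.MORPH_OPEN,np.ones((3,3)))
    k=max(cv2.findContours(g,cv2.RETR_EXTERNAL,cv2.CHAIN_APPROX_NONE)[0],key=cv2.contourArea)
    h=cv2.convexHull(k)[:,0].astype(float)
    for z in zs:
        P=np.array([wplane(c,p,z)[:2] for p in h])
        (x,y),r=cv2.minEnclosingCircle(P.astype(np.float32)); A=np.c_[2*P,np.ones(len(P))]; b=(P**2).sum(1); q=np.linalg.lstsq(A,b,rcond=None)[0]
        print((cx,cy),z,"mec",np.round([x,y,r],1),"fit",np.round(q[:2],1),round(np.sqrt(q[2]+q[0]**2+q[1]**2),1),len(k))
cv2.imwrite("pics/w1t.png",cv2.resize(im[35:225,215:310],None,fx=3.1*2,fy=3.1,interpolation=cv2.INTER_CUBIC))
cv2.imwrite("pics/w1h.png",cv2.resize(im[15:180,330:410],None,fx=6,fy=3.5,interpolation=cv2.INTER_CUBIC))
E
```

```text
(363, 46) 48 mec [649.9 248.9  33.4] fit [650.2 248.8] 32.9 101
(375, 102) 48 mec [658.5 149.9  33.1] fit [658.3 151.4] 31.7 102
(368, 148) 12 mec [655.8  65.7  35.5] fit [655.  66.] 33.2 94
(264, 78) 20 mec [477.4 206.1  45.2] fit [477.9 205.5] 43.8 179
```

View pics/w1t.png

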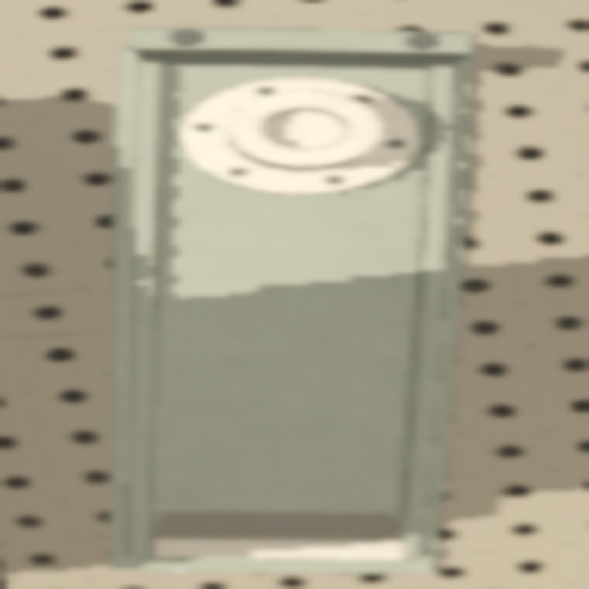

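```bash
python3 - <<'E'
from h import *
c,s=wristcam()
P=lambda X,Y:(215+X/6.2-.5,35+Y/3.1-.5)
def L(n,a,b,z):
    p,q=wplane(c,P(*a),z)[:2],wplane(c,P(*b),z)[:2]; d=p-q; print(n,z,np.round(p,1),np.round(q,1),"ang",round(np.arctan2(d[1],d[0]),3), "x at y=100:",round(q[0]+(100-q[1])/d[1]*d[0],1))
L("Lin top",(160,60),(135,560),18); L("Lfloor",(178,65),(155,515),8);L("Rfloor",(428,80),(404,515),8)
L("Louter",(132,55),(113,565),0); L("Louter",(132,55),(113,565),8);L("Router",(474,50),(440,570),8)
L("wall top inner",(135,50),(470,50),58); L("wall bot",(178,65),(428,65),8)
L("stop top inner",(155,538),(412,540),61);L("stop top outer",(155,560),(412,560),61)
E
```

```text
Lin top 18 [442.8 253.2] [395.7 -32.7] ang 1.408 x at y=100: 417.5
Lfloor 8 [447.2 251.5] [404.8  -8.6] ang 1.409 x at y=100: 422.5
Rfloor 8 [515.9 234.3] [478.9 -18.4] ang 1.426 x at y=100: 496.2
Louter 0 [435.  260.8] [386.5 -41.6] ang 1.412 x at y=100: 409.2
Louter 8 [435.2 259.2] [387.5 -38.7] ang 1.412 x at y=100: 409.7
Router 8 [531.3 250.6] [486.3 -55.2] ang 1.425 x at y=100: 509.1
wall top inner 58 [437.8 251.8] [522.6 241.6] ang 3.022 x at y=100: 1698.5
wall bot 8 [447.2 251.5] [517. 243.] ang 3.021 x at y=100: 1701.4
stop top inner 61 [407.6  -5.2] [476.8 -15.5] ang 2.993 x at y=100: -294.3
stop top outer 61 [405.7 -17.8] [475.6 -27.1] ang 3.009 x at y=100: -477.0
```

```bash
cat >> h.py <<'E'
O=np.array([460.8,110.5]); YAW=-0.15
ex=np.array([np.cos(YAW),np.sin(YAW)]); ey=np.array([-np.sin(YAW),np.cos(YAW)])
def tray(p): d=np.array(p)[:2]-O; return np.array([d@ex,d@ey])
def world(x,y): return O+x*ex+y*ey
def go(p,yaw=None):
    s=monitor.read_state(); Rm=R.from_euler("xyz",s["eef_rot"]).as_matrix()
    d=Rm.T@(np.array(p)-s["eef_pos"]); print("pos",s["eef_pos"].round(1),"yaw",s["eef_rot"].round(4),"tool shift cm",(d/10).round(2), "rz", None if yaw is None else round(-(yaw-s["eef_rot"][2]),3))
E
python3 - <<'E'
from h import *
c,s=wristcam()
P=lambda X,Y:(215+X/6.2-.5,35+Y/3.1-.5)
for p,z in [((180,135),20),((426,135),20),((303,78),20),((303,193),20),((228,130),56),((385,130),56)]: print(np.round(wplane(c,P(*p),z),1), tray(wplane(c,P(*p),z)).round(1))
print("stop",tray((442,-10.5)),"wall",tray((482,247.5)), world(0,54),world(0,-18))
go([650.2,248.8,60],1.42)
E
```

```text
[442.9 209.1  20. ] [-32.4  94.8]
[510.  200.8  20. ] [35.1 96.6]
[480.6 236.8  20. ] [  0.7 127.8]
[472.1 172.4  20. ] [ 1.9 62.9]
[455.9 206.2  56. ] [-19.1  93.9]
[495.7 201.3  56. ] [21. 95.]
stop [  -0.50688224 -122.45073732] wall [  0.4889227  138.62972609] [468.86965915 163.89363821] [458.11011362  92.7021206 ]
pos [440.   76.1 355.4] yaw [-3.1414e+00  2.0000e-04  1.4389e+00] tool shift cm [19.89 18.58 29.53] rz 0.019
```

```bash
python3 -m jog '[[3,3,3,0,0,0.018,85],[4,4,4,0,0,0,85],[4,4,4,0,0,0,85],[4,3,4,0,0,0,85],[3,2.6,4,0,0,0,85],[2,2,4,0,0,0,85],[0,0,0,0,0,0,85],[0,0,0,0,0,0,85]]'
python3 - <<'E'
from h import *
c,s=wristcam(); im=c["color"]; cv2.imwrite("pics/w2.png",im)
go([650.2,248.8,23],1.421); print(wproj(c,[650.2,248.8,48]))
E
```

```text
clock: 3.55
eef_pos: [615.3, 216.4, 161.7]
eef_rot: [-3.14, 0.001, 1.421]
wrist_force: [-0.5, 0.1, 0.5]
finger_gap: 79.9
pos [615.6 216.4 163.7] yaw [ 3.1401e+00 -6.0000e-04  1.4213e+00] tool shift cm [ 3.71  2.91 14.08] rz 0.0
[281.77208695 150.31731624]
```

View pics/w2.png

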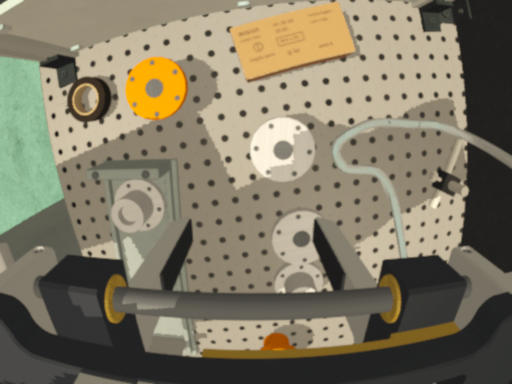

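```bash
python3 -m jog '[[2,1.5,2,0,0,0,81],[1.7,1.4,3,0,0,0,81],[0,0,3,0,0,0,81],[0,0,3,0,0,0,81],[0,0,1.5,0,0,0,81],[0,0,1.3,0,0,0,81],[0,0,0.3,0,0,0,81],[0,0,0,0,0,0,81]]'
python3 - <<'E'
from h import *
c,s=wristcam(); im=c["color"]; cv2.imwrite("pics/w3.png",im)
go([650.2,248.8,23],1.421); print(wproj(c,[650.2,248.8,48]),s["wrist_force"])
E
```

```text
clock: 4.4
eef_pos: [649.9, 249.8, 22.4]
eef_rot: [3.14, -0.001, 1.422]
wrist_force: [0.3, 0.5, -0.7]
finger_gap: 76.2
pos [650.1 249.9  22.7] yaw [ 3.1398e+00 -9.0000e-04  1.4226e+00] tool shift cm [-0.11  0.03 -0.03] rz 0.002
[252.2422822  250.39611564] [ 0.26370889  0.54536943 -0.67431653]
```

View pics/w3.png

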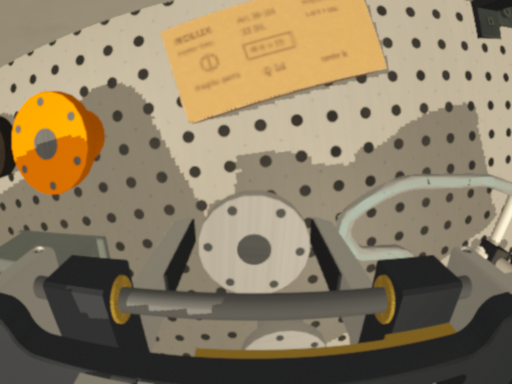

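```bash
python3 -m jog '[[0,0,0,0,0,0,60],[0,0,0,0,0,0,60],[0,0,0,0,0,0,60],[0,0,0,0,0,0,60],[0,0,-1,0,0,0,60],[0,0,-3,0,0,0,60],[0,0,-4,0,0,0,60],[0,0,0,0,0,0,60]]' 35
python3 - <<'E'
from h import *
w=world(0.8,36); go([*w,31.5+1.5],1.421); print(w)
s=monitor.read_state(); print(s["finger_gap"],s["wrist_force"])
E
```

```text
clock: 5.25
eef_pos: [651.5, 250.6, 107.8]
eef_rot: [3.134, -0.004, 1.423]
wrist_force: [-0.1, 0.3, -2.0]
finger_gap: 65.3
pos [651.5 250.6 107.8] yaw [ 3.1339 -0.004   1.4229] tool shift cm [-13.1  -16.77   7.29] rz 0.002
[466.97078963 145.9762083 ]
65.27928226109898 [-0.10023195  0.34785321 -2.01407137]
```

```bash
python3 -m jog '[[-2,-3,0,0,0,0,60],[-3,-4,0,0,0,0,60],[-3,-4,0,0,0,0,60],[-3,-3,0,0,0,0,60],[-1.5,-2,0,0,0,0,60],[-0.6,-0.8,0,0,0,0,60],[0,0,0,0,0,0,60],[0,0,0,0,0,0,60]]'
python3 - <<'E'
from h import *
c,s=wristcam(); im=c["color"]; cv2.imwrite("pics/w4.png",im)
cs=c
w=world(0.8,36); go([*w,33],1.421); 
E
```

```text
clock: 6.05
eef_pos: [464.8, 145.5, 101.3]
eef_rot: [3.141, -0.0, 1.423]
wrist_force: [-0.9, -0.4, -1.6]
finger_gap: 65.4
pos [464.8 145.5 101.1] yaw [ 3.1412e+00 -2.0000e-04  1.4230e+00] tool shift cm [0.08 0.2  6.81] rz 0.002
```

View pics/w4.png

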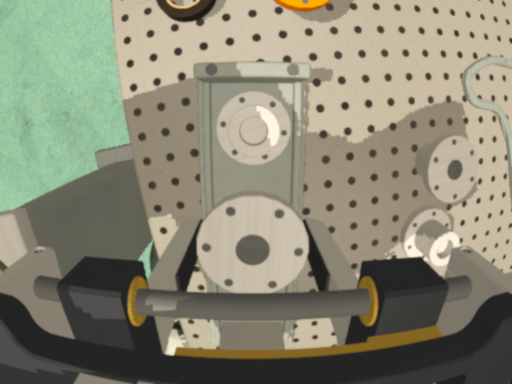

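```bash
python3 - <<'E'
import cv2
i=cv2.imread("pics/w4.png")[55:215,185:325]
cv2.imwrite("pics/w4z.png",cv2.resize(i,None,fx=3.7*1.35,fy=3.7,interpolation=cv2.INTER_CUBIC))
E
```

```text
(no output)
```

View pics/w4z.png

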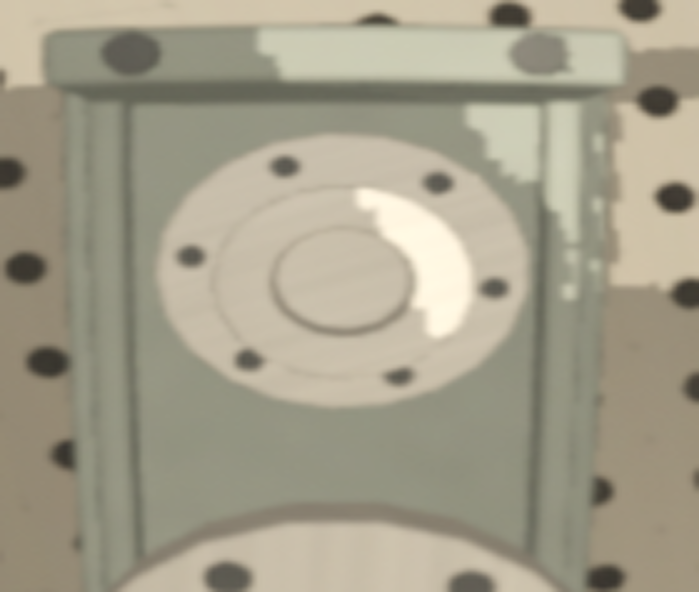

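```bash
python3 - <<'E'
from h import *
c,s=wristcam()
P=lambda X,Y:(185+X/4.995-.5,55+Y/3.7-.5)
def W(X,Y,z): return wplane(c,P(X,Y),z)[:2]
a,b,d,e=W(130,110,8),W(138,550,8),W(543,110,8),W(532,550,8)
for p,q in ((a,b),(d,e)): v=p-q; print("ang",np.arctan2(v[1],v[0])-np.pi/2,tray(p).round(1),tray(q).round(1))
print("wallfloor",tray(W(130,101,8)).round(1),tray(W(543,101,8)).round(1))
for p in ((157,270),(528,270),(342,135),(342,408)): print("flange",tray(W(*p,20)).round(1))
print("hub top",tray(W(212,285,56)).round(1),tray(W(473,285,56)).round(1),tray(W(342,186,56)).round(1),tray(W(342,378,56)).round(1))
E
```

```text
ang -0.15829278423903137 [-38.7 136.7] [-39.6  24.1]
ang -0.14445706842143902 [ 36.2 136.8] [36.8 24.2]
wallfloor [-38.7 139. ] [ 36.1 139.1]
flange [-32.6  97.5]
flange [32.3 97.6]
flange [ -0.3 129.2]
flange [-0.2 64. ]
hub top [-19.9  96.5] [19.4 96.5] [ -0.4 116.6] [-0.3 77.2]
```

```bash
cat >> h.py <<'E'
O=world(-1.2,-0.8)
E
python3 - <<'E'
from h import *
go([*world(0.3,38),32],1.421)
go([*world(0.3,54.5),32],1.421)
E
```

```text
pos [464.7 145.5 101. ] yaw [ 3.1416e+00 -1.0000e-04  1.4231e+00] tool shift cm [0.2  0.05 6.9 ] rz 0.002
pos [464.7 145.5 101. ] yaw [ 3.1416e+00 -1.0000e-04  1.4231e+00] tool shift cm [1.85 0.05 6.9 ] rz 0.002
```

```bash
python3 -m jog '[[0.2,0,2,0,0,0,60],[0,0,3,0,0,0,60],[0,0,1,0,0,0,60],[0,0,0.5,0,0,0,60],[0,0,0,0,0,0,60],[0,0,0,0,0,0,60]]'
python3 - <<'E'
from h import *
go([*world(0.3,54.5),31.5],1.421)
E
```

```text
clock: 6.75
eef_pos: [464.9, 147.2, 37.0]
eef_rot: [3.14, -0.0, 1.423]
wrist_force: [0.2, -0.1, -1.3]
finger_gap: 65.5
pos [464.9 147.2  37. ] yaw [ 3.1404e+00 -5.0000e-04  1.4229e+00] tool shift cm [1.68 0.06 0.55] rz 0.002
```

```bash
python3 -m jog '[[0,0,0.3,0,0,0,60],[0,0,0.2,0,0,0,60],[0.3,0.06,0,0,0,0,60],[0.3,0,0,0,0,0,60],[0.3,0,0,0,0,0,60],[0.3,0,0,0,0,0,60],[0,0,0,0,0,0,60]]'
python3 -m jog '[[0.2,0,0,0,0,0,60],[0.1,0,0,0,0,0,60],[0,0,0,0,0,0,60]]'
python3 - <<'E'
from h import *
go([*world(0.3,54),31.5],1.421)
c,s=wristcam(); cv2.imwrite("pics/w5.png",c["color"])
E
```

```text
clock: 7.45
eef_pos: [466.7, 159.2, 31.2]
eef_rot: [3.141, -0.0, 1.423]
wrist_force: [-0.8, 0.6, -1.3]
finger_gap: 65.4
clock: 7.75
eef_pos: [467.0, 161.9, 31.1]
eef_rot: [-3.142, -0.0, 1.423]
wrist_force: [-0.1, -0.4, -1.0]
finger_gap: 65.3
pos [467.  161.9  31.1] yaw [-3.1416e+00 -1.0000e-04  1.4228e+00] tool shift cm [ 0.15  0.06 -0.04] rz 0.002
```

View pics/w5.png

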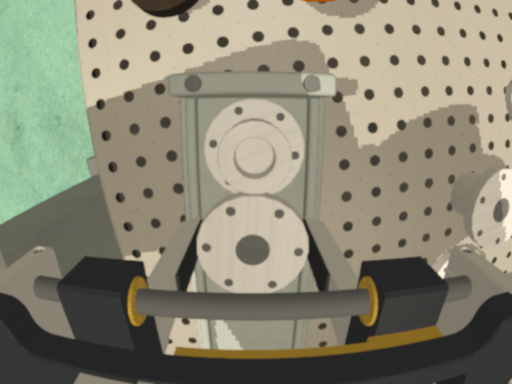

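```bash
python3 -m jog '[[0.1,0,0,0,0,0,60],[0.1,0,0,0,0,0,60],[0,0,0,0,0,0,60]]'; python3 -m jog '[[0.1,0,0,0,0,0,60],[0,0,0,0,0,0,60]]'
```

```text
clock: 8.1
eef_pos: [467.2, 162.9, 31.1]
eef_rot: [-3.141, 0.002, 1.423]
wrist_force: [-1.3, -9.3, 2.3]
finger_gap: 64.9
clock: 8.3
eef_pos: [467.2, 163.1, 31.2]
eef_rot: [-3.141, 0.003, 1.423]
wrist_force: [-3.3, -18.2, 5.7]
finger_gap: 64.9
```

```bash
python3 -m jog '[[-0.25,0,0,0,0,0,60],[0,0,0.05,0,0,0,60],[0,0,0,0,0,0,85],[0,0,0,0,0,0,85],[0,0,0,0,0,0,85],[0,0,-2,0,0,0,85],[0,0,-4,0,0,0,85],[0,0,-4,0,0,0,85]]'
python3 - <<'E'
from h import *
c,s=wristcam(); cv2.imwrite("pics/w6.png",c["color"]); print(tray((467.2,163)))
go([655.3,65.8,16.5],1.421)
E
```

```text
clock: 9.1
eef_pos: [466.7, 162.3, 131.6]
eef_rot: [-3.14, 0.0, 1.423]
wrist_force: [0.9, -0.8, 0.1]
finger_gap: 80.1
[-0.31736706 53.66688564]
pos [469.3 163.  138.3] yaw [ 3.1342 -0.0033  1.4231] tool shift cm [-6.92 19.74 12.31] rz 0.002
```

View pics/w6.png

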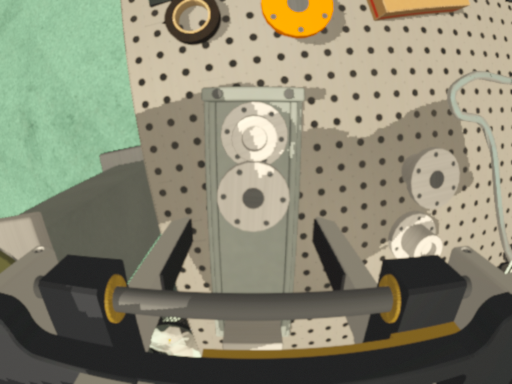

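```bash
python3 -m jog '[[-1,3,0,0,0,0,70],[-2,4,0,0,0,0,70],[-2,4,0,0,0,0,70],[-1,4,1,0,0,0,70],[-0.9,3,2,0,0,0,70],[0,1.7,1,0,0,0,70],[0,0,0,0,0,0,70],[0,0,0,0,0,0,70]]'
python3 - <<'E'
from h import *
c,s=wristcam(); cv2.imwrite("pics/w7.png",c["color"])
go([655.3,65.8,17],1.421); print(wproj(c,[655.3,65.8,48]))
E
```

```text
clock: 9.95
eef_pos: [651.3, 65.2, 90.4]
eef_rot: [-3.141, 0.0, 1.423]
wrist_force: [-0.2, 0.1, 0.7]
finger_gap: 65.8
pos [651.3  65.4  91.1] yaw [ 3.1413e+00 -2.0000e-04  1.4233e+00] tool shift cm [0.09 0.39 7.41] rz 0.002
[256.59768459 208.50425937]
```

View pics/w7.png

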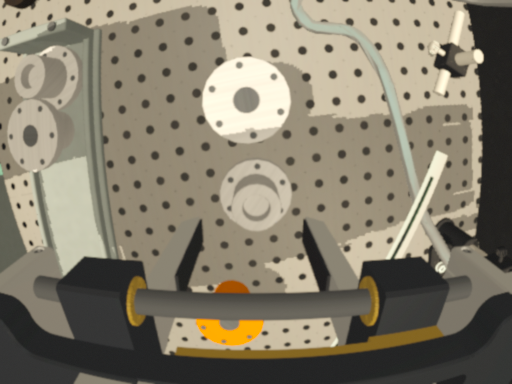

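```bash
python3 - <<'E'
from h import *
c,s=wristcam()
hsv=cv2.cvtColor(c["color"],cv2.COLOR_BGR2HSV)
cv2.imwrite("pics/w7z.png",cv2.resize(c["color"][150:240,205:305],None,fx=6,fy=6,interpolation=cv2.INTER_CUBIC))
print(wplane(c,(256.5,194.5),12),wplane(c,(257,205),48), wproj(c,[655,66,12]))
E
```

```text
[655.83670349  66.57851765  12.        ] [656.02929859  68.58820013  48.        ] [255.67834567 195.23618119]
```

View pics/w7z.png

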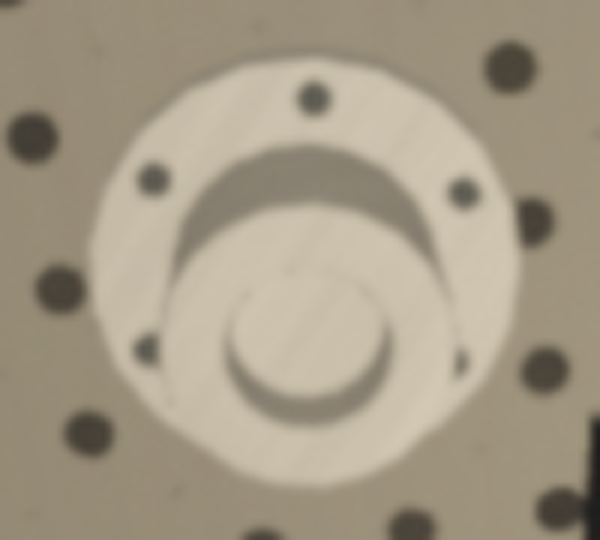

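```bash
python3 -m jog '[[0.2,0.4,2,0,0,0,70],[0,0,3,0,0,0,70],[0,0,1.5,0,0,0,70],[0,0,0.5,0,0,0,70],[0,0,0,0,0,0,40],[0,0,0,0,0,0,40],[0,0,0,0,0,0,40],[0,0,0,0,0,0,40]]'
python3 - <<'E'
from h import *
s=monitor.read_state();print(s["eef_pos"],s["finger_gap"],s["wrist_force"])
E
```

```text
clock: 10.85
eef_pos: [656.3, 66.4, 21.7]
eef_rot: [3.141, -0.0, 1.423]
wrist_force: [-3.1, 0.1, 7.1]
finger_gap: 39.1
[656.31902062  66.40226158  21.70097343] 39.138120647936745 [-3.13677587  0.0882925   7.13580952]
```

```bash
python3 -m jog '[[0,0,-1,0,0,0,30],[0,0,-3,0,0,0,30],[0,0,-4,0,0,0,30],[0,0,-1,0,0,0,30],[0,0,0,0,0,0,30],[0,0,0,0,0,0,30]]'
python3 - <<'E'
from h import *
s=monitor.read_state();print(s["finger_gap"],s["wrist_force"])
go([*world(0,-20),31],1.421)
E
```

```text
clock: 11.45
eef_pos: [655.4, 66.3, 109.2]
eef_rot: [-3.14, 0.0, 1.423]
wrist_force: [0.4, -0.0, -3.1]
finger_gap: 39.5
39.51674626389811 [ 0.4381567  -0.02368549 -3.11795266]
pos [655.4  66.3 109.2] yaw [-3.1398e+00  4.0000e-04  1.4228e+00] tool shift cm [ -0.57 -20.01   7.85] rz 0.002
```

```bash
python3 -m jog '[[-0.57,-3,0,0,0,0,30],[0,-4,0,0,0,0,30],[0,-4,0,0,0,0,30],[0,-4,0,0,0,0,30],[0,-3,0,0,0,0,30],[0,-2,0,0,0,0,30],[0,0,0,0,0,0,30],[0,0,0,0,0,0,30]]'
python3 - <<'E'
from h import *
go([*world(0,-20),31],1.421)
c,s=wristcam(); cv2.imwrite("pics/w8.png",c["color"])
E
```

```text
clock: 12.25
eef_pos: [457.2, 90.2, 109.9]
eef_rot: [-3.14, 0.0, 1.423]
wrist_force: [0.1, 0.0, -1.5]
finger_gap: 39.3
pos [457.2  90.2 109.9] yaw [-3.1405e+00  3.0000e-04  1.4230e+00] tool shift cm [-0.01 -0.06  7.89] rz 0.002
```

View pics/w8.png

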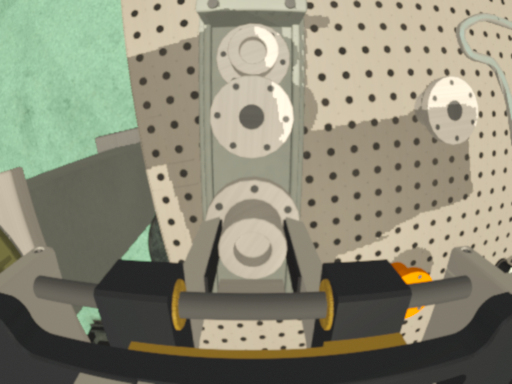

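```bash
python3 - <<'E'
from h import *
c,s=wristcam()
print(tray(wplane(c,(252,117.5),56)))
E
python3 -m jog '[[0,0,2,0,0,0,30],[0,0,3,0,0,0,30],[0,0,1.5,0,0,0,30],[0,0,0.7,0,0,0,30],[0,0,0,0,0,0,30],[0,0,0,0,0,0,30]]'
python3 - <<'E'
from h import *
c,s=wristcam(); cv2.imwrite("pics/w9.png",c["color"])
go([*world(0,1.5),30.2],1.421)
E
```

```text
[ 1.23037743 51.65684164]
clock: 12.95
eef_pos: [457.9, 90.2, 39.1]
eef_rot: [3.141, -0.0, 1.423]
wrist_force: [-0.2, -0.3, -3.0]
finger_gap: 39.3
pos [458.   90.2  39.4] yaw [ 3.1404e+00 -3.0000e-04  1.4226e+00] tool shift cm [ 2.12 -0.14  0.92] rz 0.002
```

View pics/w9.png

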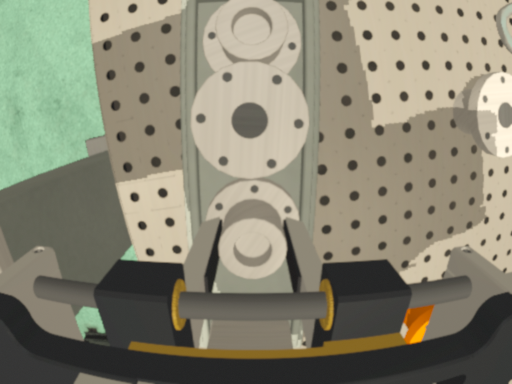

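```bash
python3 -m jog '[[0,0,0.5,0,0,0,30],[0.2,-0.1,0.3,0,0,0,30],[0.4,0,0,0,0,0,30],[0.4,0,0,0,0,0,30],[0.4,0,0,0,0,0,30],[0.2,0,0,0,0,0,30],[0.1,0,0,0,0,0,30],[0,0,0,0,0,0,30]]'
python3 - <<'E'
from h import *
c,s=wristcam(); cv2.imwrite("pics/w10.png",c["color"])
go([*world(0,1.5),30.2],1.421)
E
```

```text
clock: 13.8
eef_pos: [458.9, 107.3, 30.6]
eef_rot: [3.142, -0.0, 1.423]
wrist_force: [0.5, -0.2, -3.3]
finger_gap: 39.4
pos [458.9 107.2  30.6] yaw [-3.1416  0.      1.4229] tool shift cm [0.43 0.02 0.04] rz 0.002
```

View pics/w10.png

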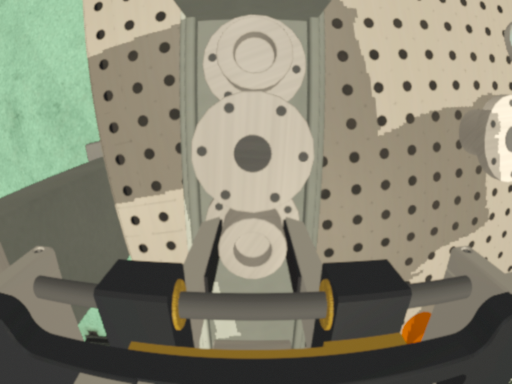

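```bash
python3 -m jog '[[0.1,0,0,0,0,0,30],[0.1,0,0,0,0,0,30],[0,0,0,0,0,0,30]]';python3 -m jog '[[0.1,0,0,0,0,0,30],[0,0,0,0,0,0,30]]';python3 -m jog '[[0.1,0,0,0,0,0,30],[0,0,0,0,0,0,30]]'
```

```text
clock: 14.15
eef_pos: [459.2, 109.2, 30.6]
eef_rot: [-3.142, 0.0, 1.423]
wrist_force: [-0.7, -0.5, -1.4]
finger_gap: 39.6
clock: 14.35
eef_pos: [459.3, 110.1, 30.6]
eef_rot: [-3.142, 0.0, 1.423]
wrist_force: [0.6, -1.2, -2.3]
finger_gap: 39.7
clock: 14.55
eef_pos: [459.3, 110.4, 30.6]
eef_rot: [-3.141, 0.001, 1.423]
wrist_force: [-2.1, -8.3, -0.7]
finger_gap: 39.5
```

```bash
python3 -m jog '[[-0.1,0,0.05,0,0,0,30],[0,0,0.03,0,0,0,30],[0,0,0,0,0,0,65],[0,0,0,0,0,0,65],[0,0,0,0,0,0,65],[0,0,-2,0,0,0,65],[0,0,-4,0,0,0,65],[0,0,-4,0,0,0,85]]'
python3 - <<'E'
from h import *
c,s=wristcam(); cv2.imwrite("pics/w11.png",c["color"])
go([658.3,150.5,90],1.421)
E
```

```text
clock: 15.35
eef_pos: [458.9, 110.2, 130.9]
eef_rot: [-3.14, 0.0, 1.423]
wrist_force: [0.4, 0.7, 0.4]
finger_gap: 66.0
pos [461.6 110.6 137.4] yaw [ 3.134e+00 -2.500e-03  1.423e+00] tool shift cm [ 6.83 18.83  4.9 ] rz 0.002
```

View pics/w11.png

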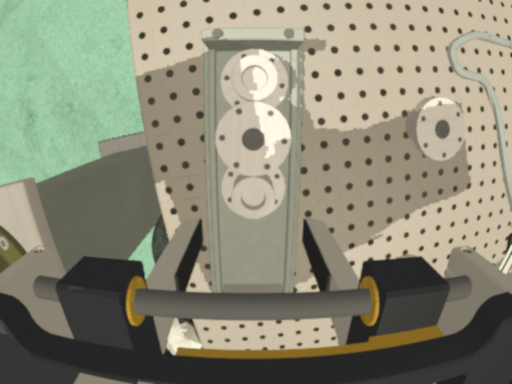

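Three stand in the row and the last part is at (442,129). Going to it.

```bash
python3 -m jog '[[1,3,0,0,0,0,85],[1.8,4,0,0,0,0,85],[2,4,0,0,0,0,85],[1,4,1,0,0,0,85],[1,2.5,2,0,0,0,85],[0,1.5,1.5,0,0,0,85],[0,0,0,0,0,0,85],[0,0,0,0,0,0,85]]'
python3 - <<'E'
from h import *
c,s=wristcam(); cv2.imwrite("pics/w12.png",c["color"])
go([658.3,150.5,23],1.421); print(wproj(c,[658.3,150.5,48]))
E
```

```text
clock: 16.2
eef_pos: [656.8, 149.4, 84.8]
eef_rot: [-3.141, 0.0, 1.423]
wrist_force: [0.2, -0.8, 0.1]
finger_gap: 79.7
pos [656.9 149.5  85.7] yaw [ 3.1410e+00 -3.0000e-04  1.4229e+00] tool shift cm [0.12 0.12 6.27] rz 0.002
[253.38812938 210.68326104]
```

View pics/w12.png

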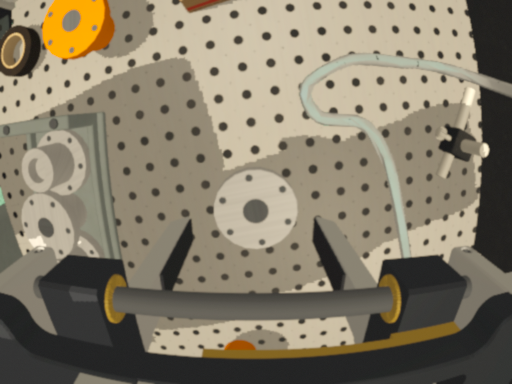

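```bash
python3 -m jog '[[0.15,0.25,2,0,0,0,85],[0,0,2.5,0,0,0,85],[0,0,1,0,0,0,85],[0,0,0.7,0,0,0,85],[0,0,0,0,0,0,60],[0,0,0,0,0,0,60],[0,0,0,0,0,0,60],[0,0,0,0,0,0,60]]'
python3 - <<'E'
from h import *
s=monitor.read_state();print(s["eef_pos"],s["finger_gap"],s["wrist_force"])
E
```

```text
clock: 17.05
eef_pos: [660.4, 150.6, 24.1]
eef_rot: [3.14, -0.001, 1.423]
wrist_force: [-2.8, -0.1, 7.4]
finger_gap: 65.1
[660.41709637 150.6151372   24.14015034] 65.13854591103546 [-2.81290573 -0.12706434  7.40413985]
```

```bash
python3 -m jog '[[0,0,-1,0,0,0,60],[0,0,-3,0,0,0,60],[0,0,-4,0,0,0,60],[0,0,-1,0,0,0,60],[0,0,0,0,0,0,60],[0,0,0,0,0,0,60]]'
python3 - <<'E'
from h import *
s=monitor.read_state();print(s["finger_gap"],s["wrist_force"])
go([*world(0,-59),33],1.421)
E
```

```text
clock: 17.65
eef_pos: [659.3, 150.3, 111.1]
eef_rot: [-3.14, 0.001, 1.423]
wrist_force: [-0.1, -0.3, -2.8]
finger_gap: 65.0
65.03651849479873 [-0.05251207 -0.33990438 -2.76193042]
pos [659.3 150.3 111.1] yaw [-3.1396e+00  7.0000e-04  1.4228e+00] tool shift cm [-12.84 -19.16   7.86] rz 0.002
```

```bash
python3 -m jog '[[-2,-3,0,0,0,0,60],[-2.5,-4,0,0,0,0,60],[-3,-4,0,0,0,0,60],[-2.8,-4,0,0,0,0,60],[-1.5,-2.5,0,0,0,0,60],[-1,-1.6,0,0,0,0,60],[0,0,0,0,0,0,60],[0,0,0,0,0,0,60]]'
python3 - <<'E'
from h import *
go([*world(0,-59),33],1.421)
c,s=wristcam(); cv2.imwrite("pics/w13.png",c["color"])
E
```

```text
clock: 18.45
eef_pos: [452.2, 52.1, 112.1]
eef_rot: [-3.141, 0.0, 1.422]
wrist_force: [0.3, -1.0, -3.2]
finger_gap: 65.5
pos [452.2  52.1 112.1] yaw [-3.1406e+00  1.0000e-04  1.4225e+00] tool shift cm [-0.07 -0.14  7.91] rz 0.001
```

View pics/w13.png

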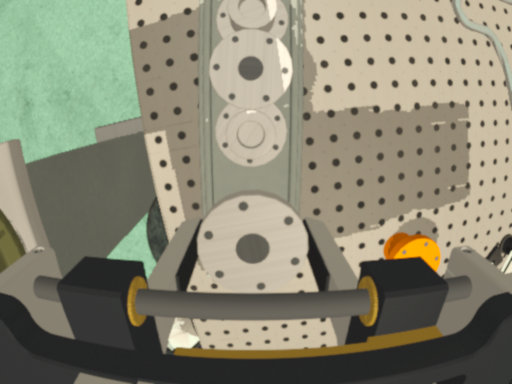

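```bash
python3 - <<'E'
from h import *
c,s=wristcam()
print(tray(wplane(c,(251.5,134.5),56)),tray(wplane(c,(250.5,132),20)))
E
python3 -m jog '[[-0.1,-0.1,2,0,0,0,60],[0,0,3,0,0,0,60],[0,0,1.5,0,0,0,60],[0,0,0.6,0,0,0,60],[0,0,0,0,0,0,60],[0,0,0,0,0,0,60]]'
python3 - <<'E'
from h import *
go([*world(0,-52),32.6],1.421)
E
```

```text
[ 1.48168807 -0.09587939] [ 0.44308561 -0.90217067]
clock: 19.15
eef_pos: [451.6, 51.3, 42.4]
eef_rot: [3.141, -0.0, 1.423]
wrist_force: [-0.1, 0.7, -1.8]
finger_gap: 65.3
pos [451.6  51.3  42.4] yaw [ 3.1408e+00 -2.0000e-04  1.4230e+00] tool shift cm [ 0.71 -0.1   0.98] rz 0.002
```

```bash
python3 -m jog '[[0,0,0.5,0,0,0,60],[0,0,0.4,0,0,0,60],[0.2,-0.1,0,0,0,0,60],[0.2,0,0,0,0,0,60],[0,0,0,0,0,0,60]]'
python3 -m jog '[[0.1,0,0,0,0,0,60],[0,0,0,0,0,0,60]]'
python3 -m jog '[[0.1,0,0,0,0,0,60],[0,0,0,0,0,0,60]]'
python3 -m jog '[[0.1,0,0,0,0,0,60],[0,0,0,0,0,0,60]]'
```

```text
clock: 19.65
eef_pos: [450.8, 55.6, 33.0]
eef_rot: [3.141, -0.0, 1.423]
wrist_force: [0.4, -0.3, -2.2]
finger_gap: 64.9
clock: 19.85
eef_pos: [450.9, 56.4, 32.9]
eef_rot: [3.141, -0.0, 1.423]
wrist_force: [-0.1, -0.1, -2.5]
finger_gap: 65.3
clock: 20.05
eef_pos: [451.0, 57.3, 32.8]
eef_rot: [3.142, -0.0, 1.423]
wrist_force: [0.6, 0.9, -2.7]
finger_gap: 65.1
clock: 20.25
eef_pos: [451.1, 58.1, 32.9]
eef_rot: [-3.142, 0.0, 1.423]
wrist_force: [-0.6, -2.5, -1.1]
finger_gap: 65.1
```

```bash
python3 -m jog '[[0.1,0,0,0,0,0,60],[0,0,0,0,0,0,60]]'
python3 -m jog '[[0.05,0,0,0,0,0,60],[0,0,0,0,0,0,60]]'
python3 - <<'E'
from h import *
c,s=wristcam(); cv2.imwrite("pics/w14.png",c["color"]); print(tray(s["eef_pos"]))
E
```

```text
clock: 20.45
eef_pos: [451.1, 58.4, 32.9]
eef_rot: [-3.141, 0.002, 1.423]
wrist_force: [-1.3, -10.7, -0.3]
finger_gap: 65.2
clock: 20.65
eef_pos: [451.1, 58.5, 32.9]
eef_rot: [-3.141, 0.002, 1.423]
wrist_force: [-2.5, -15.1, 0.9]
finger_gap: 65.0
[ -0.5828348  -52.02749348]
```

View pics/w14.png

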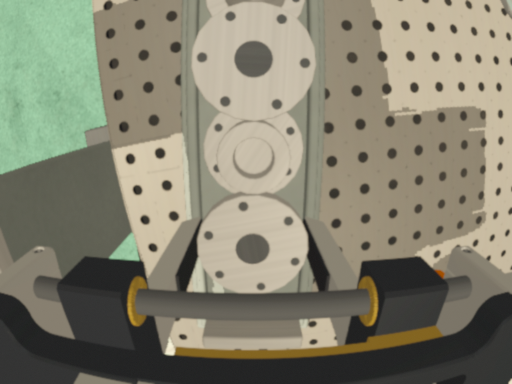

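```bash
python3 -m jog '[[-0.12,0,0.05,0,0,0,60],[0,0,0.03,0,0,0,60],[0,0,0,0,0,0,85],[0,0,0,0,0,0,85],[0,0,0,0,0,0,85],[0,0,-2,0,0,0,85],[0,0,-4,0,0,0,85],[0,0,-3,0,0,0,85]]'
python3 - <<'E'
from h import *
go([*world(0,-168),33],1.421)
E
```

```text
clock: 21.5
eef_pos: [451.2, 58.8, 123.8]
eef_rot: [3.141, -0.0, 1.423]
wrist_force: [0.3, -0.7, -0.0]
finger_gap: 79.8
pos [451.2  58.8 123.8] yaw [ 3.1411e+00 -3.0000e-04  1.4230e+00] tool shift cm [-11.63   0.02   9.07] rz 0.002
```

```bash
python3 -m jog '[[-2,0,0,0,0,0,0],[-3,0,0,0,0,0,0],[-3,0,0,0,0,0,0],[-2.6,0,0,0,0,0,0],[-1,0,0,0,0,0,0],[0,0,0,0,0,0,0],[0,0,0,0,0,0,0],[0,0,0,0,0,0,0]]'
python3 - <<'E'
from h import *
go([*world(0,-168),33],1.421)
c,s=wristcam(); cv2.imwrite("pics/w15.png",c["color"]); print(s["finger_gap"],s["qd"].round(2))
E
```

```text
clock: 22.3
eef_pos: [434.2, -55.3, 122.0]
eef_rot: [-3.142, -0.0, 1.424]
wrist_force: [0.2, 0.9, -0.1]
finger_gap: 19.2
pos [434.2 -55.3 122. ] yaw [-3.1415e+00 -2.0000e-04  1.4238e+00] tool shift cm [-0.09  0.04  8.9 ] rz 0.003
19.171707795113512 [ 0. -0.  0. -0.  0. -0.]
```

View pics/w15.png

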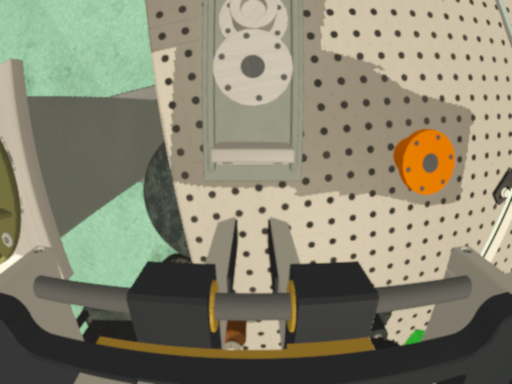

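```bash
python3 -m jog '[[0,0,2,0,0,0,0],[0,0,3,0,0,0,0],[0,0,2.5,0,0,0,0],[0,0,1.3,0,0,0,0],[0,0,0,0,0,0,0],[0,0,0,0,0,0,0]]'
python3 - <<'E'
from h import *
c,s=wristcam(); cv2.imwrite("pics/w16.png",c["color"]); print(s["finger_gap"],tray(s["eef_pos"]),s["wrist_force"])
E
```

```text
clock: 22.95
eef_pos: [434.3, -55.8, 34.4]
eef_rot: [3.141, -0.0, 1.423]
wrist_force: [0.2, -0.4, -0.5]
finger_gap: 0.4
0.43142615475169915 [-1.41687105e-01 -1.67576326e+02] [ 0.24178129 -0.39601571 -0.4937091 ]
```

View pics/w16.png

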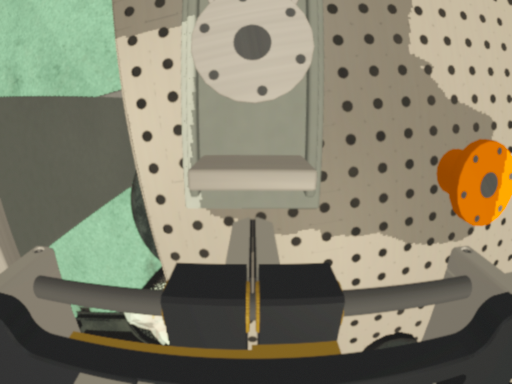

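```bash
python3 -m jog '[[0.6,0,0,0,0,0,0],[0.6,0,0,0,0,0,0],[0.6,0,0,0,0,0,0],[0.6,0,0,0,0,0,0],[0.6,0,0,0,0,0,0],[0.6,0,0,0,0,0,0],[0.6,0,0,0,0,0,0],[0.6,0,0,0,0,0,0]]'
python3 -m jog '[[0.3,0,0,0,0,0,0],[0.3,0,0,0,0,0,0],[0.2,0,0,0,0,0,0],[0,0,0,0,0,0,0]]'
python3 - <<'E'
from h import *
c,s=wristcam(); cv2.imwrite("pics/w17.png",c["color"]); print(s["finger_gap"],tray(s["eef_pos"]),s["wrist_force"])
E
```

```text
clock: 23.8
eef_pos: [441.3, -8.3, 34.1]
eef_rot: [3.141, 0.0, 1.423]
wrist_force: [1.1, -3.2, 2.3]
finger_gap: 0.8
clock: 24.2
eef_pos: [442.2, -0.5, 33.9]
eef_rot: [-3.141, -0.0, 1.423]
wrist_force: [-0.6, 0.5, -0.4]
finger_gap: 0.4
0.37924879845903064 [  -0.61075247 -111.73195059] [-0.5657321   0.47019817 -0.40363651]
```

View pics/w17.png

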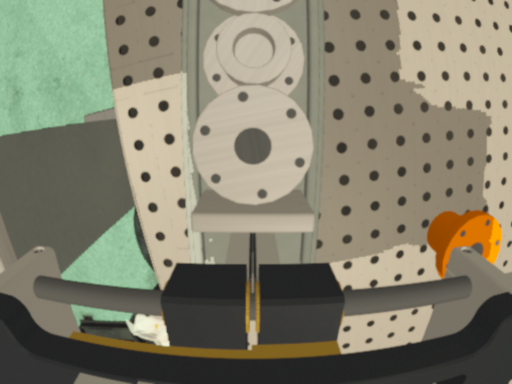

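Stop (row ~195–225) is close to the last flange. Continue in 1–2 mm steps watching force.

```bash
python3 -m jog '[[0.2,0,0,0,0,0,0],[0.2,0,0,0,0,0,0],[0,0,0,0,0,0,0]]'
python3 -m jog '[[0.1,0,0,0,0,0,0],[0,0,0,0,0,0,0]]'
python3 -m jog '[[0.1,0,0,0,0,0,0],[0,0,0,0,0,0,0]]'
```

```text
clock: 24.55
eef_pos: [442.7, 3.1, 33.9]
eef_rot: [-3.141, 0.001, 1.423]
wrist_force: [-1.8, -2.3, -1.4]
finger_gap: 0.4
clock: 24.75
eef_pos: [442.7, 3.4, 33.9]
eef_rot: [-3.141, 0.002, 1.423]
wrist_force: [-2.5, -11.9, 0.0]
finger_gap: 0.3
clock: 24.95
eef_pos: [442.7, 3.7, 33.9]
eef_rot: [-3.141, 0.003, 1.423]
wrist_force: [-5.0, -18.1, 1.8]
finger_gap: 0.6
```

```bash
python3 -m jog '[[0.1,0,0,0,0,0,0],[0,0,0,0,0,0,0],[-0.3,0,0,0,0,0,0],[-1,0,0,0,0,0,0],[-1,0,-1,0,0,0,0],[0,0,-4,0,0,0,0],[0,0,-4,0,0,0,0],[0,0,-3,0,0,0,0]]'
python3 -m jog '[[2,0,-4,0,0,0,0],[3,0,-4,0,0,0,0],[4,0,-2,0,0,0,0],[3,0,0,0,0,0,0],[0,0,0,0,0,0,0],[0,0,0,0,0,0,0]]'
python3 - <<'E'
from h import *
c,s=wristcam(); cv2.imwrite("pics/w18.png",c["color"]); print(s["eef_pos"])
t=vision.camera("scene"); cv2.imwrite("pics/s18.png",cv2.resize(t["color"][150:310,120:320],None,fx=3.7,fy=3.7,interpolation=cv2.INTER_CUBIC))
E
```

```text
clock: 25.75
eef_pos: [440.1, -17.1, 157.1]
eef_rot: [3.139, -0.0, 1.422]
wrist_force: [0.6, 0.1, 0.0]
finger_gap: 0.6
clock: 26.35
eef_pos: [457.4, 101.9, 254.4]
eef_rot: [3.142, -0.0, 1.424]
wrist_force: [0.3, 0.1, -0.1]
finger_gap: 0.3
[457.38130259 101.91088118 254.36241263]
```

View pics/w18.png

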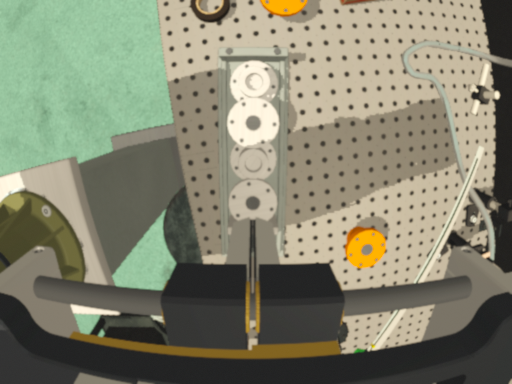

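View pics/s18.png

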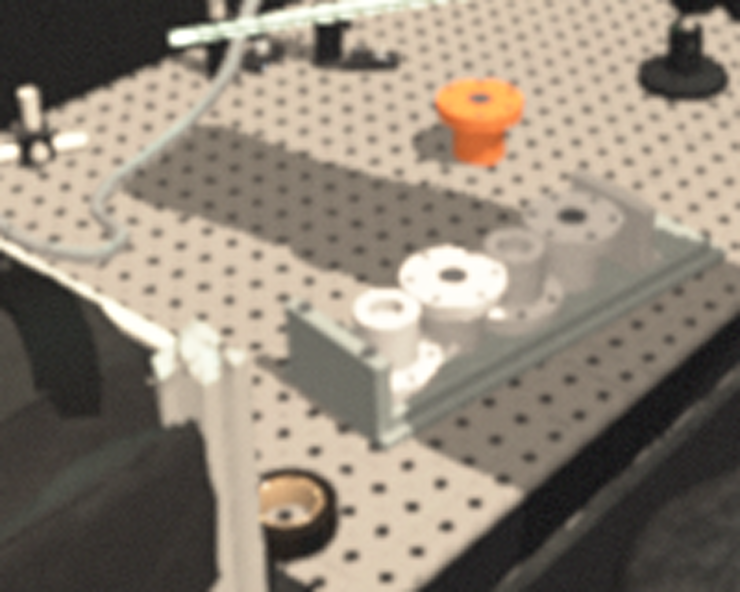

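```bash
python3 - <<'E'
from h import *
c,s=wristcam(); im=c["color"]
cv2.imwrite("pics/w19.png",cv2.resize(im[40:265,205:305],None,fx=6,fy=2.65,interpolation=cv2.INTER_CUBIC))
for n,uv,z in [("first hub top",(253.5,81.5),56),("D1",(253,122.5),56),("U",(253,161),56),("D2",(252.5,203),56)]: print(n,tray(wplane(c,uv,z)).round(1))
E
```

```text
first hub top [  1.1 104.2]
D1 [ 0.5 52.1]
U [0.6 2.6]
D2 [ -0.  -54.2]
```

View pics/w19.png

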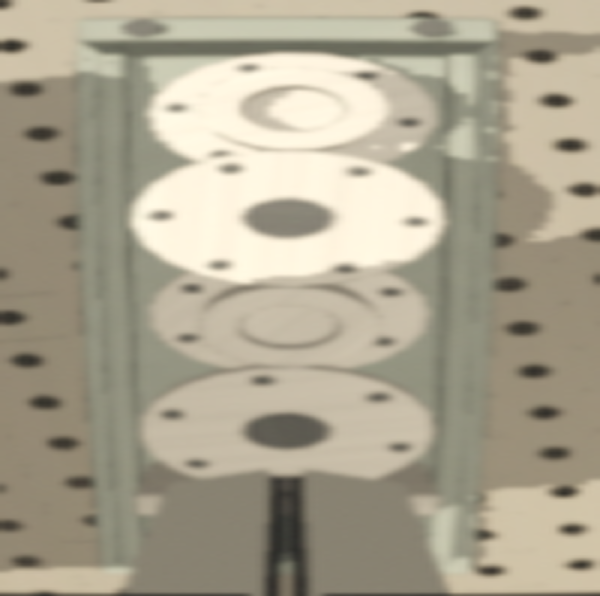

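```bash
python3 -c "
from cell import order; print(order.sign_off())"
```

```text
the job is handed in; nothing more can be done
None
```

The three loose hubs are packed in the tray in the order up, down, up, down from the end wall. The stop is pushed up against the row, and the job was handed in at about 26 s of the 72 s. The sign-off reports no verdict.

- **How it was done:** I slid each part along the row in the gripper until it touched. The first one pushed `hub_first` about 9–10 mm back against the end wall. The wrist force rose to about 15–18 N on the first and last parts and about 8 N on `hub_up`. I pushed the stop with shut fingers; the last reading was about 18 N, and one further 1 mm push was not read.
- **Row check:** In the last wrist picture the axes read y ≈ 104, 52, 0.5 to 2.6 and -54 mm, all within about 1 mm of the centre line. They stand upright in the overview picture. I could not read the stop's travel directly. From the tool position it is about 0.038–0.040.
- **What disagreed:** `hub_first` reads 104 mm where 107 was expected, and I first read `hub_up` about 2 mm off, which put its neighbours at about 50 and 57 mm instead of 53. I put these down to reading the camera images (about 2 mm), because the contact forces and tool positions both show a tight row.
- **Bystanders:** The tape roll, carton and bottle were never touched as far as I could see. I did not measure their positions again at the end.

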